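# Catch the chaplets from the gated chute

## Robot

A 6-joint arm with a two-finger parallel gripper is mounted at the origin on the work surface. World frame = base frame: x ahead of the robot, y to its left, z up, the work surface at z = 0. Lengths are in m, angles in rad, forces in N, time in s.
With the tool pointing down it reaches from about 0.35 to 0.975 m from the base axis. Payload 7.1 kg.
Tool frame: the origin (TCP) lies at the very end of the fingers, on their centre line; the grasp point (between the pads) lies 19 mm behind it; z points along the fingers, y is the direction in which the jaws open and shut (so a half turn about z gives the same grasp; the last joint's range is limited). The gripper opens to 88 mm and grips with 3 to 60 N. Pads are 20 mm wide; open, the fingers measure 115 mm over their backs; the gripper's body (75 mm by 178 mm) begins 61 mm behind the grasp point.
Start: joints at [1.275, 0.423, 1.63, -0, 1.089, -0.019], TCP at [0.171, 0.601, 0.223] pointing down, gripper open.
Joint ranges: [-3, 3], [-0.9, 2.11], [0.09, 2.58], [-1.31, 4.45], [0.11, 2.69], [-2.54, 2.54]. Speed limits (rad/s): [2.39, 2.39, 3.01, 3.14, 3.14, 3.14].

## Interface

Orientations are given as a unit quaternion [w, x, y, z].
In Python, from bench import readout, cams, manip gives the robot as it stands.
- The arm moves only by the tool drive_tool, never from a script. Its argument "rows" is a list of rows, each an object of numbers: "claw": the opening, from -1 (shut) to 1 (fully open); "dx", "dy", "dz": the shift along the tool's x, y, z in mm; "wx", "wy", "wz": the turn, a rotation vector about the tool's x, y, z in degrees. A call has 1 to 5 rows; each row shifts and turns the commanded pose from where the row before left it, along the tool's axes as they then stand; what a row does not reach is not made up. A row lasts 1/10 s, in which the tool goes at most 50 mm and 8.59 degrees, less where a joint would pass 70% of its speed; a pose out of reach is approached as far as the arm can. A call is refused whole if a number of a shift passes 50 or a number of a turn 8.59, either way. A call with a gripper value outside its range is refused whole. The fingers move at their own pace and stop on an object; "newtons" is the grip in N (left out, the last holds). Time passes only in rows, so rows that do not move let the fingers close. It gives the time, the measured TCP pose, the force and the opening at its end, in the units of the state.
- readout.sense(): the state, without advancing time (a new reading comes with each control period).
- cams.get_image(name): name is "side" or "top" or "wrist"; returns the picture (480x640x3 uint8, red, green, blue); there is no depth.
- cams.get_calibration(name): a dict with "camera_matrix" (3x3 intrinsics, pixels), "R" (3x3) and "t" (3): a world point X has camera coordinates R X + t; the wrist camera has in their place "T_tool_cam" (4x4, takes a point from camera to tool coordinates, whose origin is the TCP and whose axes are the flange's). Camera axes: x right, y down, z forward; pixel columns grow to the right and rows downward; lengths in m; the calibration is good to about 2 mm. A picture is of the moment at which its call begins: read the wrist's pose just before it. get_calibration takes no time and is no camera call.
- manip.finish_job(): hands the job in, once; it reports no verdict.
Trained networks look in the newest picture that a camera, given by its name, has taken for a name from the list of things; names that differ only in an ending like _2 or _b are one class to them, and where a whole thing is asked for, a point or a joint stands for the part that bears it (a point fixed in the world has none). Each returns a list of dicts, best first, with "conf" (0 to 1); they miss things now and then, are a little off and sometimes report something else, mostly with a low value. They report only what shows in the picture. A call takes as long as a camera call. They do not tell look-alikes from the thing itself.
- cams.search_frame(target, camera): "rect" ([left, top, right, bottom] in pixels, round what is visible of it).
The state is a dict: "time_s": time; "qpos": joint angles; "qvel": joint speeds; "effort": joint torques, N m; "tool_pos": TCP position; "orientation": TCP orientation; "wrist_force": force on the tool from outside, world axes, zero at the start; "torque": the same for the moment, N m; "grip_width": finger opening in m.
Only numpy, scipy, OpenCV 4.12 (cv2) and the standard library are available. Lean on these libraries where they do the work, as an engineer would, in place of code of your own. Each camera call takes 0.05 s, during which the arm holds its last target.

## Task

Empty the chaplet chute into the catch pan: hold the pan under the lip with its front wall pressing the spring paddle in, so that the gate opens, until all four ceramic chaplets have slid into the pan; none may fall on the bench. Then draw the pan out so that the gate springs shut, and leave it with its four chaplets standing flat on the bench right beside the turntable, not more than about 30 mm from its rim but not touching it. Do not shift or knock over the dowels, the sleeker or the rapping bar.

Things in the scene. Friction and masses are not known exactly. Their poses are not given: they have to be found in the camera images.
- pan_center (a point): Open cast aluminium catch pan, 260 to 460 g, 120 (x) x 116 (y) x 42 mm high outside, walls and floor 4 mm, loose on the bench, on either side. This point is its centre, 21 mm above the bench. x points to its front wall (the one that presses the paddle), away from the handle; y across; z up. Dragging it by the handle takes 1.5 to 4 N.
- pan_handle (a point): Handle of the pan: an upright lug in the pan's middle plane behind its rear wall, 12 mm thick (y), from 60 to 120 mm behind the pan's centre, its underside 18 mm and its top 62 mm above the bench. This point is its middle, 90 mm behind the pan's centre, 40 mm above the bench; axes as the pan's.
- chute: Fixed steel chute on a stand, 188 mm high. Origin on the bench straight below the middle of its lip; x points back into the chute: the channel rises along +x at 38 degrees, so pieces slide out towards -x; y across; z up. The channel is 72 mm wide outside. Gate guides stand at x = 14 mm, y = +-42 mm, from 65 to 188 mm high.
- chute_lip (a point): Middle of the chute's lip, where the pieces leave, 66 mm (62 mm its underside) above the bench; axes as the chute's. Under the lip the room is free but for the paddle, from chute x = 0 to 65 mm.
- paddle (a joint): Travel of the spring paddle under the chute, m: 0 out, 0.030 pressed fully in (along chute +x); spring 3.5 N rising to 7.5 N, it springs back when let go. It lifts the gate 1.5 mm per mm: chaplets slip out from about 0.015, freely from 0.020. A plate 56 mm wide, 10 to 52 mm above the bench, centred on chute y = 0, its face at chute x = 15 mm when out.
- gate (a joint): Height of the gate plate that stands across the channel 14 mm behind the lip, m: 0 shut, 0.045 fully open; driven by the paddle only.
- turntable: Cast iron turntable of 170 mm diameter, its foot fixed to the bench on the side opposite the pan's start; origin on the bench on its axis. It carries a squat aluminium core box 110 x 90 mm; the top of the box is 85 mm above the bench. The top turns stiffly and may stand at any angle.
- turntable_top (a joint): Angle of the turntable's top with the core box, rad, anticlockwise from above; 0 with the long side of the core box along the turntable's x.
- dowel_a: Bronze locating dowel standing upright beside the mouth of the chute (chute's +y side), 20 mm in diameter, 55 mm tall; origin at the centre of its foot. Leave it where it stands.
- dowel_b: The second such dowel, on the chute's -y side. Leave it where it stands.
- sleeker: Turned brass sleeker standing on its round foot of 44 mm diameter, 58 mm tall; origin at the centre of its foot. Leave it.
- rapping_bar: Square steel bar 140 x 16 x 16 mm lying on the bench beside the chute; origin in the middle of its underside, length along its x. Leave it.
- chaplet0: One of the four equal red-brown ceramic chaplets, chunky blocks 22 x 26 x 18 mm, 35 g, that wait in the chute behind the shut gate, two abreast; origin at its centre.
- chaplet1: One of the four equal red-brown ceramic chaplets, chunky blocks 22 x 26 x 18 mm, 35 g, that wait in the chute behind the shut gate, two abreast; origin at its centre.
- chaplet2: One of the four equal red-brown ceramic chaplets, chunky blocks 22 x 26 x 18 mm, 35 g, that wait in the chute behind the shut gate, two abreast; origin at its centre.
- chaplet3: One of the four equal red-brown ceramic chaplets, chunky blocks 22 x 26 x 18 mm, 35 g, that wait in the chute behind the shut gate, two abreast; origin at its centre.
Mind the look-alikes: they are no part of the job. Leave any turquoise look-alike of the chute alone. Leave any green look-alike of the turntable alone.

How it is judged:
By the outcome, as a careful person would: the job done as asked, in the order asked, and still so for the second after the job is handed in, with the robot touching nothing.
It also fails if it takes over 51 s, if anything falls off the work surface, if the arm or the gripper's body presses on something with over 40 N, if the wrist force passes 120 N, or if a joint passes its speed limit or range.

## Working session

There is one attempt and no reset: what is moved stays moved. The work goes in short steps, Python scripts to look and compute and a tool call to move; the robot and the scene stay as the last step left them, time stands still between calls to the robot, and variables do not carry over. Pictures are saved under pics/ and viewed, and the job is handed in when it is done.

Besides the shell and the picture viewer there is one more tool, called after "Call:" as name([rows], argument=value, ...), one row to a line, values as JSON. drive_tool: Moves the arm, as the interface text tells. Its arguments: {"type":"object","properties":{"rows":{"type":"array"},"newtons":{"type":"number"}},"required":["rows"]}

```bash
ls; mkdir -p pics
python3 - <<'E'
from bench import readout,cams,manip
import cv2,json
s=readout.sense();print(s)
for n in ("side","top","wrist"):
    im=cams.get_image(n);cv2.imwrite(f"pics/{n}0.png",im[:,:,::-1])
    print(n,cams.get_calibration(n))
    for t in ("pan_center","pan_handle","chute","paddle","turntable","dowel_a","sleeker","rapping_bar"):
        try: print(t,[(r['rect'],round(r['conf'],2)) for r in cams.search_frame(t,n)[:4]])
        except Exception as e: print(t,e)
print(readout.sense()['time_s'])
E
```

```text
pics
{'time_s': 0.0, 'qpos': array([ 1.27499689e+00,  4.23863219e-01,  1.63070252e+00,  5.54628788e-06,
        1.08859682e+00, -1.89990842e-02]), 'qvel': array([ 0.00077658, -0.00203065, -0.00049909, -0.00011268, -0.00037821,
       -0.0001653 ]), 'effort': array([ 1.05938001e-03, -5.44605732e+01, -2.73679286e+01,  6.45125401e-02,
        2.25937483e-02, -6.14262603e-05]), 'tool_pos': array([0.17060709, 0.60067323, 0.22188281]), 'orientation': array([-1.25467287e-04,  1.37959998e-01,  9.90437491e-01, -7.74866028e-04]), 'wrist_force': array([-0.63049284,  0.48422899,  0.66263576]), 'torque': array([-0.00585929, -0.02242205,  0.06585043]), 'grip_width': 0.08748799695247503}
side {'camera_matrix': array([[600.89031133,   0.        , 319.6107612 ],
       [  0.        , 600.89031133, 241.16134305],
       [  0.        ,   0.        ,   1.        ]]), 'R': array([[ 0.99828858, -0.05638756,  0.01550332],
       [-0.01445035, -0.49473386, -0.86892439],
       [ 0.05666654,  0.86721327, -0.49470198]]), 't': array([-0.50845879,  0.08629603,  1.37352538])}
pan_center [([277.0, 337.8, 387.0, 4
[... 1498 characters left out ...]
  [  0.        , 387.28827742, 236.90677423],
       [  0.        ,   0.        ,   1.        ]]), 'T_tool_cam': array([[ 8.14089368e-04, -9.57891013e-01, -2.87130884e-01,
         7.72925138e-02],
       [ 9.99999449e-01,  5.89360699e-04,  8.69100524e-04,
        -1.68268898e-03],
       [-6.63279922e-04, -2.87131434e-01,  9.57890965e-01,
        -1.62189826e-01],
       [ 0.00000000e+00,  0.00000000e+00,  0.00000000e+00,
         1.00000000e+00]])}
pan_center []
pan_handle []
chute [([150.9, 445.1, 226.8, 479.2], 0.58)]
paddle []
turntable [([8.7, 242.8, 183.6, 357.7], 0.76), ([149.3, 448.3, 227.1, 479.3], 0.57)]
dowel_a [([151.3, 457.5, 218.3, 478.3], 0.17)]
sleeker []
rapping_bar []
1.35
```

View pics/top0.png

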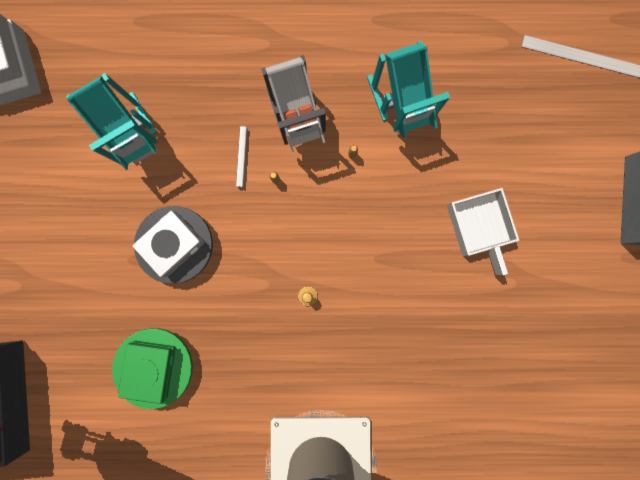

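View pics/side0.png

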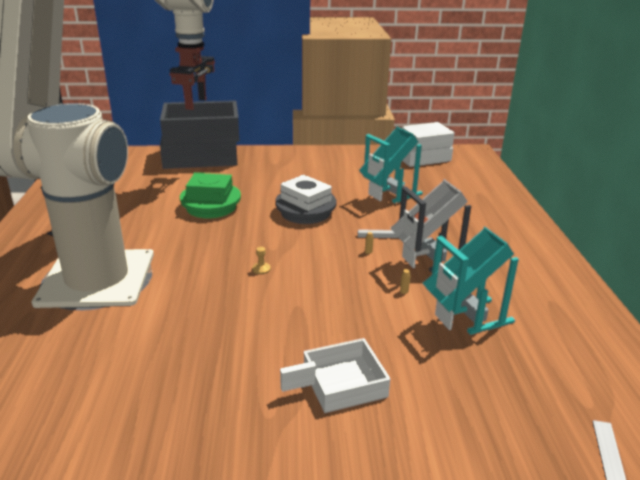

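View pics/wrist0.png

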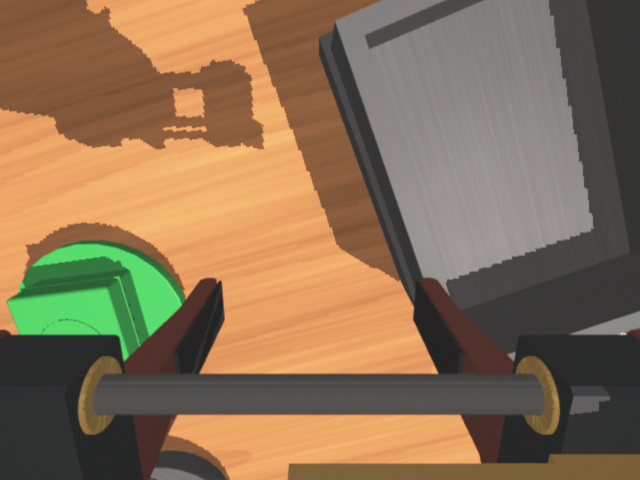

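Run:
```python
import cv2,numpy as np
im=cv2.imread('pics/top0.png')
def crop(x,y,w,h,f): return cv2.resize(im[y:y+h,x:x+w],None,fx=f,fy=f,interpolation=cv2.INTER_CUBIC)
cv2.imwrite('pics/c_pan.png',crop(440,180,90,100,6))
cv2.imwrite('pics/c_chute.png',crop(225,45,145,150,4))
cv2.imwrite('pics/c_tt.png',crop(125,195,100,100,6))
```

```text
(no output)
```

View pics/c_pan.png

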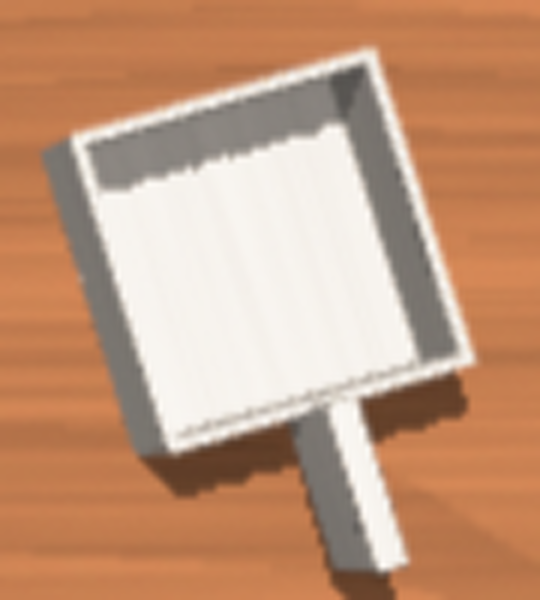

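View pics/c_chute.png

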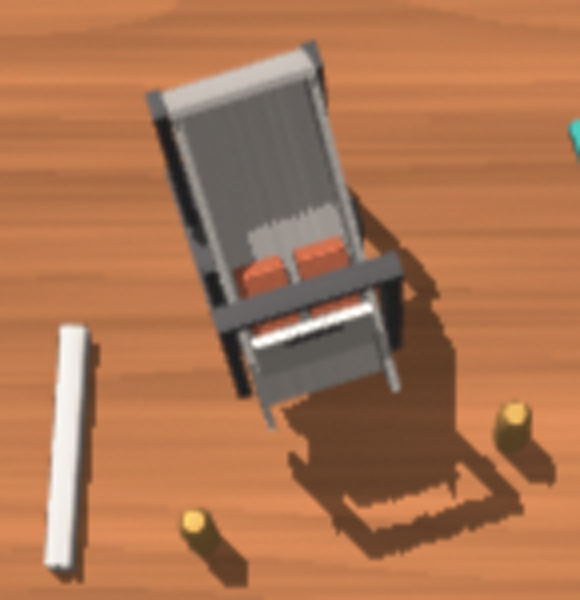

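View pics/c_tt.png

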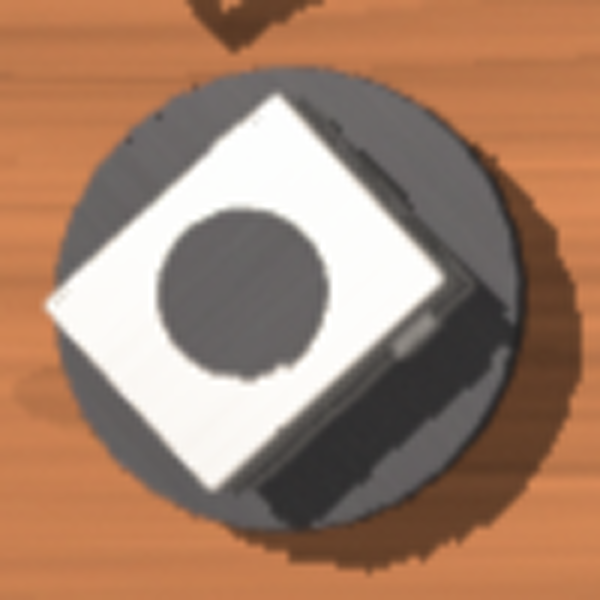

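```bash
cat > h.py <<'E'
import numpy as np,cv2
from scipy.optimize import least_squares
from scipy.spatial.transform import Rotation as Ro
from bench import readout,cams,manip
def cal(n):
    c=cams.get_calibration(n);return c['camera_matrix'],c['R'],c['t']
def camw(s):
    c=cams.get_calibration('wrist');q=s['orientation'];R=Ro.from_quat([q[1],q[2],q[3],q[0]]).as_matrix()
    T=np.eye(4);T[:3,:3]=R;T[:3,3]=s['tool_pos'];M=np.linalg.inv(T@c['T_tool_cam']);return c['camera_matrix'],M[:3,:3],M[:3,3]
def proj(C,X):
    K,R,t=C;p=(np.atleast_2d(X)@R.T+t)@K.T;return p[:,:2]/p[:,2:]
def back(C,uv,z):
    K,R,t=C;c=-R.T@t;d=R.T@np.linalg.solve(K,[uv[0],uv[1],1]);return c+d*(z-c[2])/d[2]
def fit(C,P,uv,x0):
    P=np.array(P,float);uv=np.array(uv,float)
    def W(p):
        c,s=np.cos(p[2]),np.sin(p[2]);return P@np.array([[c,-s,0],[s,c,0],[0,0,1]]).T+[p[0],p[1],0]
    r=least_squares(lambda p:(proj(C,W(p))-uv).ravel(),x0);return r.x,r.fun.reshape(-1,2)
E
python3 - <<'E'
from h import *
np.set_printoptions(precision=4,suppress=True)
C=cal('top');print('cam',-C[1].T@C[2])
o=np.array([440,180]);g=lambda l,o,f:[np.array(p)/f+o-0.0 for p in l]
pan,r=fit(C,[[.06,.058,.042],[.06,-.058,.042],[-.06,-.058,.042],[-.06,.058,.042],[-.12,-.006,.062],[-.12,.006,.062]],g([(73,135),(377,48),(475,362),(172,452),(405,567),(375,572)],[440,180],6),[.5,-.35,.3]);print('pan',pan,np.degrees(pan[2]),r)
o=[225,45]
# lip at z=66, guides crossbar top z=188 x=14 y+-42
L=g([(268,402),(390,365)],o,4)
print('lip',[back(C,p,.066) for p in L])
ch,r=fit(C,[[0,.033,.066],[0,-.033,.066]],L,[.7,.03,.3]);print(ch,np.degrees(ch[2]),r)
G=g([(218,320),(400,265)],o,4);print('guide188',[back(C,p,.188) for p in G])
for n,p in(('da',(195,520)),('db',(516,411))):print(n,back(C,g([p],o,4)[0],.055))
print('sleeker top',back(C,(308,296),.058))
print('bar',[back(C,q,.016) for q in g([(72,325),(58,568)],o,4)])
print('tt circle: ',[back(C,q,z) for z in(.03,) for q in g([(290,66),(523,290),(290,530),(55,290)],[125,195],6)])
print('box',[back(C,q,.085) for q in g([(278,92),(445,280),(212,492),(45,305)],[125,195],6)])
im=cv2.imread('pics/side0.png')
cv2.imwrite('pics/s_chute.png',cv2.resize(im[170:310,345:485],None,fx=4,fy=4,interpolation=cv2.INTER_CUBIC))
cv2.imwrite('pics/s_tt.png',cv2.resize(im[160:240,260:350],None,fx=6,fy=6,interpolation=cv2.INTER_CUBIC))
E
```

```text
cam [ 0.4445 -0.0055  1.0383]
pan [ 0.5333 -0.3624  0.2689] 15.40861319861341 [[-0.0999 -0.2686]
 [-0.0154 -0.0019]
 [-0.0688  0.4044]
 [-0.662  -0.1401]
 [ 0.6187 -0.3526]
 [ 0.2074  0.3521]]
lip [array([0.6968, 0.0573, 0.066 ]), array([ 0.7167, -0.0083,  0.066 ])]
[0.7067 0.0245 0.2941] 16.850260953868204 [[ 0.5614 -0.1732]
 [-0.5623  0.176 ]]
guide188 [array([0.7044, 0.073 , 0.188 ]), array([ 0.7304, -0.0129,  0.188 ])]
da [0.6351 0.0975 0.055 ]
db [ 0.6941 -0.0765  0.055 ]
sleeker top [0.3751 0.0241 0.058 ]
bar [array([0.7545, 0.1714, 0.016 ]), array([0.6158, 0.1784, 0.016 ])]
tt circle:  [array([0.5718, 0.3216, 0.03  ]), array([0.489, 0.235, 0.03 ]), array([0.402 , 0.3188, 0.03  ]), array([0.4898, 0.4062, 0.03  ])]
box [array([0.5558, 0.3077, 0.085 ]), array([0.4902, 0.2489, 0.085 ]), array([0.4175, 0.3282, 0.085 ]), array([0.4822, 0.387 , 0.085 ])]
```

View pics/s_chute.png

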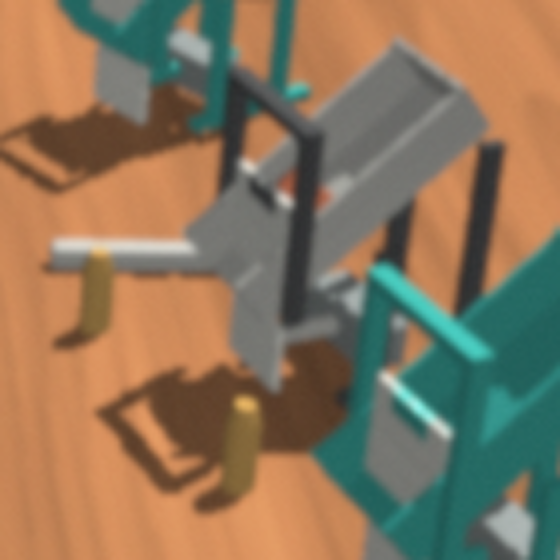

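View pics/s_tt.png

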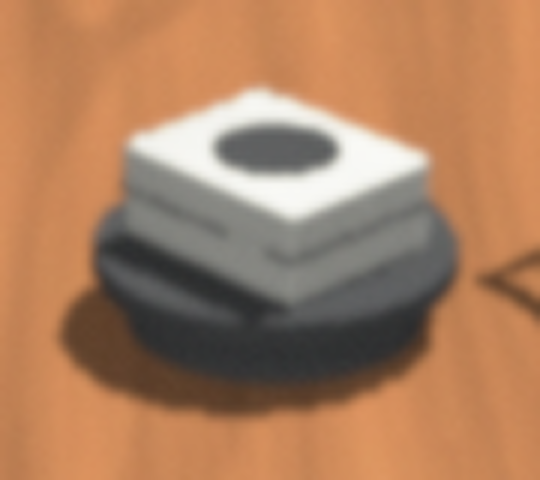

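```bash
cat >> h.py <<'E'
def state():
    s=readout.sense();q=s['orientation'];R=Ro.from_quat([q[1],q[2],q[3],q[0]]).as_matrix()
    return s,np.r_[s['tool_pos'],np.degrees(np.arctan2(R[1,1],R[0,1]))]
def plan(cur,wps):
    """wps: (x,y,z,psi_deg,nrows); prints rows"""
    cur=np.array(cur,float);rows=[]
    for w in wps:
        n=w[4];st=cur.copy();tg=np.array(w[:4],float)
        for i in range(n):
            d=(st+(tg-st)*(i+1)/n)-cur;a=np.radians(cur[3])
            ex=np.array([-np.sin(a),np.cos(a)]);ey=np.array([np.cos(a),np.sin(a)])
            dx,dy,dz,wz=round(1000*d[:2]@ex),round(1000*d[:2]@ey),round(-1000*d[2]),round(-d[3],1)
            rows.append(dict(dx=dx,dy=dy,dz=dz,wz=wz))
            cur[:2]+=(dx*ex+dy*ey)/1000;cur[2]-=dz/1000;cur[3]-=wz
    for i in range(0,len(rows),5): print(str(rows[i:i+5]).replace("'",'"'))
    print('end',cur.round(4))
E
python3 - <<'E'
from h import *
s,c=state();print(c)
a=[]
for i,(th,r,z) in enumerate(zip(np.linspace(60,-41.84,5),[.6,.59,.585,.585,.584],[.2,.19,.18,.16,.12])):
    th=np.radians(th);a.append((r*np.cos(th),r*np.sin(th),z,74.2+(-74.6-74.2)*(i+1)/5,3 if i==0 else 6))
a[0]=a[0][:3]+(74.2-25,3);
for i,f in enumerate([.33,.55,.78,1]): a[i+1]=a[i+1][:3]+(49.2-123.8*f if i<3 else -74.6,a[i+1][4])
plan(c,a)
E
```

```text
[ 0.17078681  0.60120489  0.22266277 74.13911485]
[{"dx": -49, "dy": -14, "dz": 8, "wz": np.float64(8.3)}, {"dx": -50, "dy": -8, "dz": 7, "wz": np.float64(8.3)}, {"dx": -51, "dy": 1, "dz": 8, "wz": np.float64(8.3)}, {"dx": -44, "dy": -3, "dz": 2, "wz": np.float64(6.8)}, {"dx": -43, "dy": 2, "dz": 1, "wz": np.float64(6.8)}]
[{"dx": -44, "dy": 7, "dz": 2, "wz": np.float64(6.8)}, {"dx": -42, "dy": 12, "dz": 1, "wz": np.float64(6.9)}, {"dx": -40, "dy": 17, "dz": 2, "wz": np.float64(6.8)}, {"dx": -38, "dy": 22, "dz": 2, "wz": np.float64(6.8)}, {"dx": -42, "dy": 9, "dz": 2, "wz": np.float64(4.5)}]
[{"dx": -41, "dy": 13, "dz": 1, "wz": np.float64(4.6)}, {"dx": -40, "dy": 16, "dz": 2, "wz": np.float64(4.5)}, {"dx": -39, "dy": 19, "dz": 1, "wz": np.float64(4.6)}, {"dx": -37, "dy": 22, "dz": 2, "wz": np.float64(4.5)}, {"dx": -36, "dy": 25, "dz": 2, "wz": np.float64(4.5)}]
[{"dx": -41, "dy": 11, "dz": 3, "wz": np.float64(4.8)}, {"dx": -41, "dy": 15, "dz": 4, "wz": np.float64(4.7)}, {"dx": -39, "dy": 18, "dz": 3, "wz": np.float64(4.8)}, {"dx": -37, "dy": 21, "dz": 3, "wz": np.float64(4.7)}, {"dx": -36, "dy": 24, "dz": 3, "wz": np.float64(4.8)}]
[{"dx": -33, "dy": 27, "dz": 4, "wz": np.float64(4.7)}, {"dx": -41, "dy": 13, "dz": 7, "wz": np.float64(4.5)}, {"dx": -39, "dy": 17, "dz": 6, "wz": np.float64(4.6)}, {"dx": -39, "dy": 19, "dz": 7, "wz": np.float64(4.5)}, {"dx": -36, "dy": 23, "dz": 6, "wz": np.float64(4.6)}]
[{"dx": -35, "dy": 25, "dz": 7, "wz": np.float64(4.5)}, {"dx": -33, "dy": 28, "dz": 7, "wz": np.float64(4.5)}]
end [  0.4346  -0.3896   0.1197 -74.5609]
```

Call:
drive_tool([
  {"dx": -49, "dy": -14, "dz": 8, "wz": 8.3, "claw": 1},
  {"dx": -49, "dy": -8, "dz": 7, "wz": 8.3, "claw": 1},
  {"dx": -50, "dy": 1, "dz": 8, "wz": 8.3, "claw": 1},
  {"dx": -44, "dy": -3, "dz": 2, "wz": 6.8, "claw": 1},
  {"dx": -43, "dy": 2, "dz": 1, "wz": 6.8, "claw": 1},
])

```text
validation failed for argument at $.ro...
```

Call:
drive_tool([
  {"claw": 1, "dx": -49, "dy": -14, "dz": 8, "wx": 0, "wy": 0, "wz": 8.3},
  {"claw": 1, "dx": -49, "dy": -8, "dz": 7, "wx": 0, "wy": 0, "wz": 8.3},
  {"claw": 1, "dx": -50, "dy": 1, "dz": 8, "wx": 0, "wy": 0, "wz": 8.3},
  {"claw": 1, "dx": -44, "dy": -3, "dz": 2, "wx": 0, "wy": 0, "wz": 6.8},
  {"claw": 1, "dx": -43, "dy": 2, "dz": 1, "wx": 0, "wy": 0, "wz": 6.8},
])

```text
time_s: 1.85
tool_pos: [0.3594, 0.4594, 0.1967]
orientation: [-0.0, 0.459, 0.888, -0.0]
wrist_force: [-0.5, -0.1, -0.2]
grip_width: 0.0876
```

Call:
drive_tool([
  {"claw": 1, "dx": -44, "dy": 7, "dz": 2, "wx": 0, "wy": 0, "wz": 6.8},
  {"claw": 1, "dx": -42, "dy": 12, "dz": 1, "wx": 0, "wy": 0, "wz": 6.9},
  {"claw": 1, "dx": -40, "dy": 17, "dz": 2, "wx": 0, "wy": 0, "wz": 6.8},
  {"claw": 1, "dx": -38, "dy": 22, "dz": 2, "wx": 0, "wy": 0, "wz": 6.8},
  {"claw": 1, "dx": -42, "dy": 9, "dz": 2, "wx": 0, "wy": 0, "wz": 4.5},
])

```text
time_s: 2.35
tool_pos: [0.4997, 0.2955, 0.1883]
orientation: [0.0, 0.685, 0.729, 0.001]
wrist_force: [0.7, 0.5, 0.3]
grip_width: 0.0879
```

Call:
drive_tool([
  {"claw": 1, "dx": -41, "dy": 13, "dz": 1, "wx": 0, "wy": 0, "wz": 4.6},
  {"claw": 1, "dx": -40, "dy": 16, "dz": 2, "wx": 0, "wy": 0, "wz": 4.5},
  {"claw": 1, "dx": -39, "dy": 19, "dz": 1, "wx": 0, "wy": 0, "wz": 4.6},
  {"claw": 1, "dx": -37, "dy": 22, "dz": 2, "wx": 0, "wy": 0, "wz": 4.5},
  {"claw": 1, "dx": -36, "dy": 25, "dz": 2, "wx": 0, "wy": 0, "wz": 4.5},
])

```text
time_s: 2.85
tool_pos: [0.5748, 0.0925, 0.1802]
orientation: [0.0, 0.814, 0.58, 0.0]
wrist_force: [0.2, 0.6, 0.3]
grip_width: 0.0879
```

Call:
drive_tool([
  {"claw": 1, "dx": -41, "dy": 11, "dz": 3, "wx": 0, "wy": 0, "wz": 4.8},
  {"claw": 1, "dx": -41, "dy": 15, "dz": 4, "wx": 0, "wy": 0, "wz": 4.7},
  {"claw": 1, "dx": -39, "dy": 18, "dz": 3, "wx": 0, "wy": 0, "wz": 4.8},
  {"claw": 1, "dx": -37, "dy": 21, "dz": 3, "wx": 0, "wy": 0, "wz": 4.7},
  {"claw": 1, "dx": -36, "dy": 24, "dz": 3, "wx": 0, "wy": 0, "wz": 4.8},
])

```text
time_s: 3.35
tool_pos: [0.56, -0.122, 0.1641]
orientation: [0.0, 0.917, 0.4, 0.0]
wrist_force: [0.7, 1.6, -0.8]
grip_width: 0.0875
```

Call:
drive_tool([
  {"claw": 1, "dx": -33, "dy": 27, "dz": 4, "wx": 0, "wy": 0, "wz": 4.7},
  {"claw": 1, "dx": -41, "dy": 13, "dz": 7, "wx": 0, "wy": 0, "wz": 4.5},
  {"claw": 1, "dx": -39, "dy": 17, "dz": 6, "wx": 0, "wy": 0, "wz": 4.6},
  {"claw": 1, "dx": -39, "dy": 19, "dz": 7, "wx": 0, "wy": 0, "wz": 4.5},
  {"claw": 1, "dx": -36, "dy": 23, "dz": 6, "wx": 0, "wy": 0, "wz": 4.6},
])

```text
time_s: 3.85
tool_pos: [0.4728, -0.314, 0.1338]
orientation: [0.0, 0.978, 0.21, 0.0]
wrist_force: [-0.8, 0.7, -0.8]
grip_width: 0.0876
```

Call:
drive_tool([
  {"claw": 1, "dx": -35, "dy": 25, "dz": 7, "wx": 0, "wy": 0, "wz": 4.5},
  {"claw": 1, "dx": -33, "dy": 28, "dz": 7, "wx": 0, "wy": 0, "wz": 4.5},
  {"claw": 1, "dx": 0, "dy": 0, "dz": 0, "wx": 0, "wy": 0, "wz": 0},
  {"claw": 1, "dx": 0, "dy": 0, "dz": 0, "wx": 0, "wy": 0, "wz": 0},
])

```text
time_s: 4.25
tool_pos: [0.4303, -0.388, 0.1198]
orientation: [-0.0, 0.991, 0.134, -0.0]
wrist_force: [0.7, -0.2, -1.0]
grip_width: 0.0872
```

Run:
```python
from h import *
s,c=state();print(c,s['qpos'].round(3))
im=cams.get_image('wrist');cv2.imwrite('pics/w1.png',im[:,:,::-1])
W=camw(s)
a=.2689;Rz=np.array([[np.cos(a),-np.sin(a),0],[np.sin(a),np.cos(a),0],[0,0,1]])
P=np.array([[.06,.058,.042],[.06,-.058,.042],[-.06,-.058,.042],[-.06,.058,.042],[-.12,-.006,.062],[-.12,.006,.062],[-.06,.006,.062]])@Rz.T+[.5333,-.3624,0]
print(proj(W,P).round(0))
```

```text
[  0.43028785  -0.38797028   0.11984936 -74.65321443] [-0.754  0.494  1.799  0.     0.849  0.548]
[[210. -50.]
 [429. -50.]
 [413. 177.]
 [225. 177.]
 [329. 280.]
 [309. 280.]
 [309. 182.]]
```

View pics/w1.png

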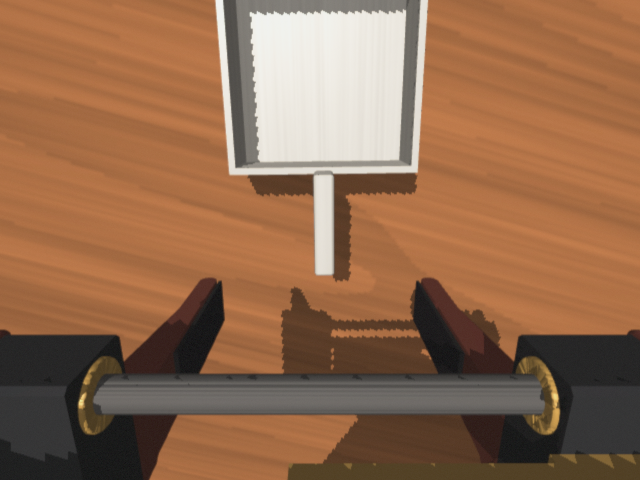

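Run:
```python
from h import *
s,c=state();print(c)
W=camw(s)
q=s['orientation'];R=Ro.from_quat([q[1],q[2],q[3],q[0]]).as_matrix();print(R)
print(proj(W,s['tool_pos']+R@np.array([[-.01,0,.058],[0,0,.058],[-.01,.01,.058]]).T.T if False else s['tool_pos']+np.array([[-.01,0,.058],[-.01,.01,.058],[.05,0,.058]])@R.T))
# fit pan from wrist (rear corners z42, handle end z62)
p,r=fit(W,[[-.06,-.058,.042],[-.06,.058,.042],[-.12,-.006,.062],[-.12,.006,.062]],[(417.5,173),(230,174),(333,275),(315.5,275)],[.533,-.362,.269])
print(p,np.degrees(p[2]),r)
a=p[2];g=p[:2]-.102*np.array([np.cos(a),np.sin(a)]);print('grip',g)
plan(c,[(*g,.023,np.degrees(a)-90,5)])
```

```text
[  0.43088784  -0.38719546   0.12006502 -74.55447936]
[[ 9.63884124e-01  2.66321979e-01  1.19472880e-05]
 [ 2.66321959e-01 -9.63884068e-01  3.44019738e-04]
 [ 1.03135818e-04 -3.28413338e-04 -9.99999941e-01]]
[[314.70471856 273.8634117 ]
 [331.06883194 273.88049815]
 [314.50106589 175.33732287]]
[ 0.53710789 -0.36309645  0.27587762] 15.806623523021784 [[ 0.24843705 -0.59714476]
 [-0.23520788 -0.58633008]
 [ 1.04484132  0.61550673]
 [-1.05897026  0.70731167]]
grip [ 0.43896487 -0.39088038]
[{"dx": 1, "dy": 1, "dz": 19, "wz": np.float64(-0.1)}, {"dx": 2, "dy": 1, "dz": 20, "wz": np.float64(-0.0)}, {"dx": 1, "dy": 1, "dz": 19, "wz": np.float64(-0.1)}, {"dx": 1, "dy": 2, "dz": 20, "wz": np.float64(-0.1)}, {"dx": 2, "dy": 1, "dz": 19, "wz": np.float64(-0.1)}]
end [ 4.39200e-01 -3.91100e-01  2.31000e-02 -7.41545e+01]
```

Run:
```python
from h import *
for i in range(3): print(cams.get_calibration('wrist')['T_tool_cam'].round(5)[:3])
s,c=state();W=camw(s);c=cams.get_calibration('wrist');T=c['T_tool_cam']
print((np.linalg.inv(T)@[-.01,0,.058,1]))
```

```text
[[ 8.1000e-04 -9.5779e-01 -2.8745e-01  7.9660e-02]
 [ 1.0000e+00  1.0000e-03 -4.9000e-04  2.3500e-03]
 [ 7.6000e-04 -2.8745e-01  9.5780e-01 -1.6219e-01]]
[[ 8.1000e-04 -9.5779e-01 -2.8745e-01  7.9660e-02]
 [ 1.0000e+00  1.0000e-03 -4.9000e-04  2.3500e-03]
 [ 7.6000e-04 -2.8745e-01  9.5780e-01 -1.6219e-01]]
[[ 8.1000e-04 -9.5779e-01 -2.8745e-01  7.9660e-02]
 [ 1.0000e+00  1.0000e-03 -4.9000e-04  2.3500e-03]
 [ 7.6000e-04 -2.8745e-01  9.5780e-01 -1.6219e-01]]
[-0.0022537   0.0225843   0.23667293  1.        ]
```

Call:
drive_tool([
  {"claw": 1, "dx": 2, "dy": 2, "dz": 24, "wx": 0, "wy": 0, "wz": 0},
  {"claw": 1, "dx": 2, "dy": 2, "dz": 24, "wx": 0, "wy": 0, "wz": 0},
  {"claw": 1, "dx": 2, "dy": 0, "dz": 24, "wx": 0, "wy": 0, "wz": 0},
  {"claw": 1, "dx": 0, "dy": 0, "dz": 24, "wx": 0, "wy": 0, "wz": 0},
  {"claw": 1, "dx": 0, "dy": 0, "dz": 0, "wx": 0, "wy": 0, "wz": 0},
])

```text
time_s: 4.8
tool_pos: [0.4372, -0.3867, 0.0216]
orientation: [-0.002, 0.991, 0.136, -0.002]
wrist_force: [-0.6, -0.7, -0.1]
grip_width: 0.0879
```

Call:
drive_tool([
  {"claw": -1, "dx": 0, "dy": 0, "dz": 0, "wx": 0, "wy": 0, "wz": 0},
  {"claw": -1, "dx": 0, "dy": 0, "dz": 0, "wx": 0, "wy": 0, "wz": 0},
  {"claw": -1, "dx": 0, "dy": 0, "dz": 0, "wx": 0, "wy": 0, "wz": 0},
  {"claw": -1, "dx": 0, "dy": 0, "dz": 0, "wx": 0, "wy": 0, "wz": 0},
  {"claw": -1, "dx": 0, "dy": 0, "dz": 0, "wx": 0, "wy": 0, "wz": 0},
], newtons=40)

```text
time_s: 5.3
tool_pos: [0.438, -0.39, 0.0248]
orientation: [0.0, 0.991, 0.134, 0.0]
wrist_force: [0.0, 0.0, 0.1]
grip_width: 0.0511
```

Call:
drive_tool([
  {"claw": -1, "dx": 0, "dy": 0, "dz": 0, "wx": 0, "wy": 0, "wz": 0},
  {"claw": -1, "dx": 0, "dy": 0, "dz": 0, "wx": 0, "wy": 0, "wz": 0},
  {"claw": -1, "dx": 0, "dy": 0, "dz": 0, "wx": 0, "wy": 0, "wz": 0},
  {"claw": -1, "dx": 0, "dy": 0, "dz": 0, "wx": 0, "wy": 0, "wz": 0},
])

```text
time_s: 5.7
tool_pos: [0.4376, -0.3897, 0.024]
orientation: [-0.0, 0.991, 0.134, -0.0]
wrist_force: [-0.7, -0.3, 0.4]
grip_width: 0.0192
```

Run:
```python
from h import *
s,c=state();print(c,s['grip_width'],s['wrist_force'])
im=cams.get_image('wrist');cv2.imwrite('pics/w2.png',im[:,:,::-1])
```

```text
[ 4.37635629e-01 -3.89709198e-01  2.39935095e-02 -7.45634317e+01] 0.019227450220845026 [-0.67336508 -0.32421058  0.41643619]
```

View pics/w2.png

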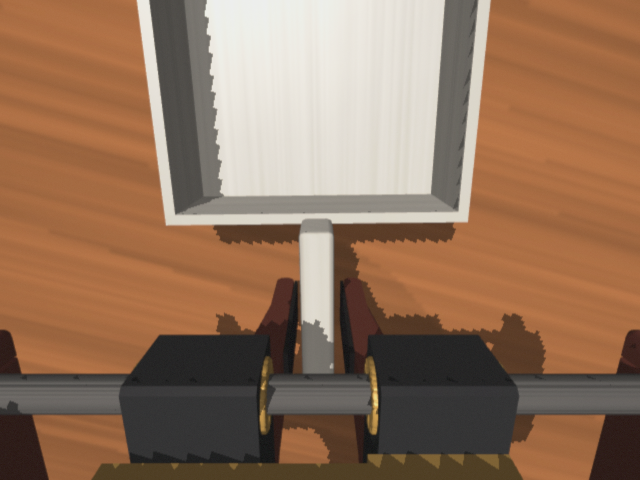

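Call:
drive_tool([
  {"claw": -1, "dx": 0, "dy": 0, "dz": 0, "wx": 0, "wy": 0, "wz": 0},
  {"claw": -1, "dx": 0, "dy": 0, "dz": 0, "wx": 0, "wy": 0, "wz": 0},
  {"claw": -1, "dx": 0, "dy": 0, "dz": 0, "wx": 0, "wy": 0, "wz": 0},
])

```text
time_s: 6.05
tool_pos: [0.4376, -0.3897, 0.024]
orientation: [-0.0, 0.991, 0.134, -0.0]
wrist_force: [-0.7, -0.3, -0.8]
grip_width: 0.012
```

Run:
```python
from h import *
s,c=state();print(c,s['grip_width'],s['wrist_force'])
plan(c,[(.4648,-.0483,c[2],-73.1,12)])
```

```text
[ 4.37644685e-01 -3.89675923e-01  2.39617010e-02 -7.45658040e+01] 0.012047441421687751 [-0.70289334 -0.31749079 -0.82176033]
[{"dx": 10, "dy": -27, "dz": 0, "wz": np.float64(-0.1)}, {"dx": 10, "dy": -27, "dz": 0, "wz": np.float64(-0.1)}, {"dx": 9, "dy": -26, "dz": 0, "wz": np.float64(-0.2)}, {"dx": 10, "dy": -27, "dz": 0, "wz": np.float64(-0.1)}, {"dx": 10, "dy": -27, "dz": 0, "wz": np.float64(-0.1)}]
[{"dx": 10, "dy": -27, "dz": 0, "wz": np.float64(-0.1)}, {"dx": 10, "dy": -26, "dz": 0, "wz": np.float64(-0.2)}, {"dx": 11, "dy": -27, "dz": 0, "wz": np.float64(-0.1)}, {"dx": 10, "dy": -27, "dz": 0, "wz": np.float64(-0.1)}, {"dx": 10, "dy": -26, "dz": 0, "wz": np.float64(-0.1)}]
[{"dx": 10, "dy": -27, "dz": 0, "wz": np.float64(-0.1)}, {"dx": 11, "dy": -26, "dz": 0, "wz": np.float64(-0.2)}]
end [ 4.65200e-01 -4.87000e-02  2.40000e-02 -7.30658e+01]
```

Gripped (12 mm). Dragging over to the chute axis.

Call:
drive_tool([
  {"claw": -1, "dx": 4, "dy": -13, "dz": 0, "wx": 0, "wy": 0, "wz": 0},
  {"claw": -1, "dx": 10, "dy": -27, "dz": 0, "wx": 0, "wy": 0, "wz": -0.2},
  {"claw": -1, "dx": 10, "dy": -27, "dz": 0, "wx": 0, "wy": 0, "wz": -0.2},
  {"claw": -1, "dx": 10, "dy": -27, "dz": 0, "wx": 0, "wy": 0, "wz": -0.2},
  {"claw": -1, "dx": 10, "dy": -27, "dz": 0, "wx": 0, "wy": 0, "wz": -0.2},
])

```text
time_s: 6.55
tool_pos: [0.447, -0.2595, 0.024]
orientation: [-0.0, 0.99, 0.141, -0.0]
wrist_force: [-0.3, -0.3, -1.8]
grip_width: 0.0119
```

Call:
drive_tool([
  {"claw": -1, "dx": 10, "dy": -27, "dz": 0, "wx": 0, "wy": 0, "wz": -0.2},
  {"claw": -1, "dx": 10, "dy": -27, "dz": 0, "wx": 0, "wy": 0, "wz": -0.2},
  {"claw": -1, "dx": 10, "dy": -27, "dz": 0, "wx": 0, "wy": 0, "wz": -0.2},
  {"claw": -1, "dx": 10, "dy": -27, "dz": 0, "wx": 0, "wy": 0, "wz": -0.1},
  {"claw": -1, "dx": 10, "dy": -27, "dz": 0, "wx": 0, "wy": 0, "wz": 0},
])

```text
time_s: 7.05
tool_pos: [0.456, -0.1158, 0.024]
orientation: [-0.0, 0.989, 0.147, -0.0]
wrist_force: [-1.1, -2.0, -2.1]
grip_width: 0.0119
```

Call:
drive_tool([
  {"claw": -1, "dx": 10, "dy": -26, "dz": 0, "wx": 0, "wy": 0, "wz": 0},
  {"claw": -1, "dx": 10, "dy": -25, "dz": 0, "wx": 0, "wy": 0, "wz": 0},
  {"claw": -1, "dx": 4, "dy": -10, "dz": 0, "wx": 0, "wy": 0, "wz": 0},
  {"claw": -1, "dx": 0, "dy": 0, "dz": 0, "wx": 0, "wy": 0, "wz": 0},
  {"claw": -1, "dx": 0, "dy": 0, "dz": 0, "wx": 0, "wy": 0, "wz": 0},
])

```text
time_s: 7.55
tool_pos: [0.4615, -0.0523, 0.024]
orientation: [0.0, 0.989, 0.148, -0.0]
wrist_force: [-0.1, 1.0, -1.7]
grip_width: 0.0118
```

Run:
```python
from h import *
s,c=state();print(c,s['grip_width'],s['wrist_force'])
for n in('wrist','top','side'):
    im=cams.get_image(n);cv2.imwrite(f'pics/{n}3.png',im[:,:,::-1])
t=cv2.imread('pics/top3.png');a=cv2.resize(t[45:245,225:375],None,fx=3,fy=3,interpolation=cv2.INTER_CUBIC)
cv2.imwrite('pics/c3.png',a)
s,c=state();W=camw(s)
ax=np.array([np.cos(.295),np.sin(.295),0]);ay=np.array([-ax[1],ax[0],0]);O=np.array([.706,.025,0])
pts=[O+x*ax+y*ay+[0,0,z] for x,y,z in[(0,.036,.066),(0,-.036,.066),(15,.028,.052),(15,-.028,.052)] for x in[x if x<1 else x/1000]]
print(proj(W,np.array(pts)).round(0), proj(cal('top'),np.array(pts)).round(1), proj(cal('side'),np.array(pts)).round(1))
```

```text
[ 4.61517386e-01 -5.23417973e-02  2.40352733e-02 -7.29967826e+01] 0.011796947095608976 [-0.13455429  1.03716849 -1.65328402]
[[  66. -993.]
 [ 500. -994.]
 [ 140. -938.]
 [ 436. -938.]] [[291.  146.1]
 [323.1 136.3]
 [293.  140.2]
 [317.5 132.7]] [[396.6 236.7]
 [410.8 251.3]
 [403.3 242.4]
 [414.4 253.8]]
```

View pics/wrist3.png

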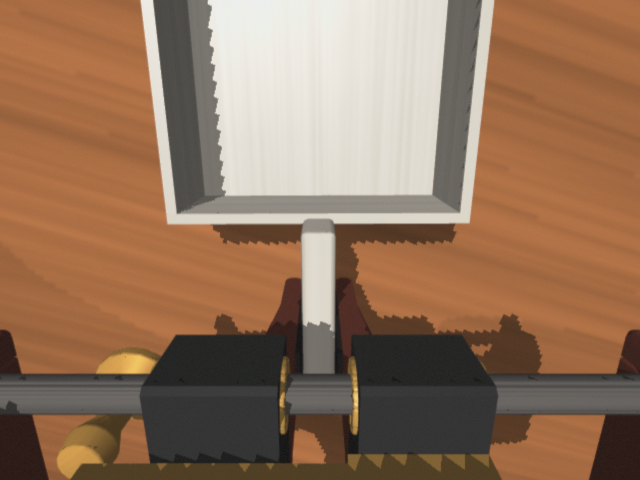

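View pics/c3.png

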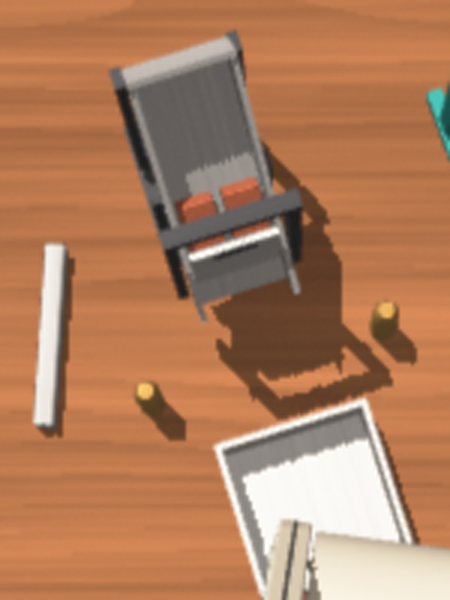

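View pics/side3.png

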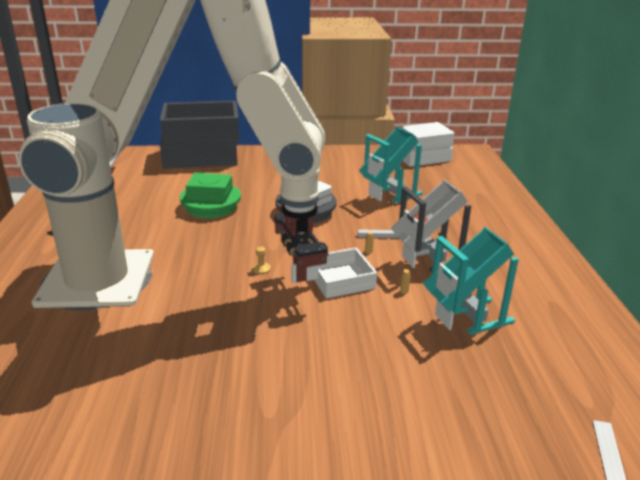

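Run:
```python
from h import *
s,c=state()
C=cal('top')
f=[back(C,p,.042) for p in[(297.7,194),(347,178.7)]]
L=[back(C,p,.066) for p in[(292,145.5),(322.5,136.25)]]
print(f,L)
m=(f[0]+f[1])/2;l=(L[0]+L[1])/2;d=(L[1]-L[0])[:2];print('chute yaw',np.degrees(np.arctan2(d[0],-d[1])))
d=(f[1]-f[0])[:2];print('pan yaw',np.degrees(np.arctan2(d[0],-d[1])))
a=np.radians(16.9);e=l-m;print('rel lip-from-front fwd,left',e[0]*np.cos(a)+e[1]*np.sin(a),-e[0]*np.sin(a)+e[1]*np.cos(a))
for n,p in(('da',(147/3+225,391/3+45)),('db',(386/3+225,307/3+45))):
    e=back(C,p,.055)-m;print(n,e[0]*np.cos(a)+e[1]*np.sin(a),-e[0]*np.sin(a)+e[1]*np.cos(a))
print('tcp->front',m[:2]-c[:2],np.hypot(*(m[:2]-c[:2])))
# other chute features: back end corners, (z unknown) crossbar ends
B=[back(C,p,.188) for p in[(160/3+225,240/3+45),(302/3+225,198/3+45)]];e=(B[0]+B[1])/2-m
print('bar',e[0]*np.cos(a)+e[1]*np.sin(a),-e[0]*np.sin(a)+e[1]*np.cos(a))
```

```text
[array([0.59542371, 0.04649278, 0.042     ]), array([ 0.62868174, -0.06151464,  0.042     ])] [array([0.69677644, 0.05732697, 0.066     ]), array([ 0.71665886, -0.0082556 ,  0.066     ])]
chute yaw 16.865531365947664
pan yaw 17.11483201629673
rel lip-from-front fwd,left 0.09989270634537684 0.0031433357388793264
da 0.05172483284656023 0.09350267530527305
db 0.059488397109682845 -0.08948136831875929
tcp->front [0.15046168 0.04553666] 0.15720148152680555
bar 0.11209693033212363 0.005685975584360046
```

Call:
drive_tool([
  {"claw": -1, "dx": 12, "dy": -2, "dz": 0, "wx": 0, "wy": 0, "wz": 0},
  {"claw": -1, "dx": 25, "dy": -2, "dz": 0, "wx": 0, "wy": 0, "wz": 0},
  {"claw": -1, "dx": 25, "dy": 0, "dz": 0, "wx": 0, "wy": 0, "wz": 0},
  {"claw": -1, "dx": 25, "dy": 0, "dz": 0, "wx": 0, "wy": 0, "wz": 0},
  {"claw": -1, "dx": 18, "dy": 0, "dz": 0, "wx": 0, "wy": 0, "wz": 0},
])

```text
time_s: 8.2
tool_pos: [0.5626, -0.0184, 0.0239]
orientation: [0.0, 0.989, 0.147, 0.0]
wrist_force: [0.5, -0.1, -3.6]
grip_width: 0.0118
```

Call:
drive_tool([
  {"claw": -1, "dx": 0, "dy": 0, "dz": 0, "wx": 0, "wy": 0, "wz": 0},
  {"claw": -1, "dx": 0, "dy": 0, "dz": 0, "wx": 0, "wy": 0, "wz": 0},
])

```text
time_s: 8.4
tool_pos: [0.5608, -0.0184, 0.0238]
orientation: [-0.0, 0.989, 0.147, -0.0]
wrist_force: [0.7, 0.4, -1.4]
grip_width: 0.012
```

Call:
drive_tool([
  {"claw": -1, "dx": 10, "dy": 0, "dz": 0, "wx": 0, "wy": 0, "wz": 0},
  {"claw": -1, "dx": 5, "dy": 0, "dz": 0, "wx": 0, "wy": 0, "wz": 0},
  {"claw": -1, "dx": 0, "dy": 0, "dz": 0, "wx": 0, "wy": 0, "wz": 0},
])

```text
time_s: 8.7
tool_pos: [0.5728, -0.0144, 0.0239]
orientation: [-0.0, 0.989, 0.147, -0.002]
wrist_force: [-4.7, -2.5, 3.2]
grip_width: 0.0118
```

Run:
```python
from h import *
s,c=state();print(c,s['grip_width'],s['wrist_force'])
for n in('top','side'):
    im=cams.get_image(n);cv2.imwrite(f'pics/{n}4.png',im[:,:,::-1])
t=cv2.imread('pics/top4.png');a=cv2.resize(t[45:195,225:375],None,fx=4,fy=4,interpolation=cv2.INTER_CUBIC)
t=cv2.imread('pics/side4.png');b=cv2.resize(t[165:315,330:480],None,fx=4,fy=4,interpolation=cv2.INTER_CUBIC)
cv2.imwrite('pics/c4.png',a);cv2.imwrite('pics/d4.png',b)
```

```text
[ 5.72810272e-01 -1.43847177e-02  2.38711244e-02 -7.31019932e+01] 0.011786754224808153 [-4.72147965 -2.5166063   3.17993566]
```

View pics/c4.png

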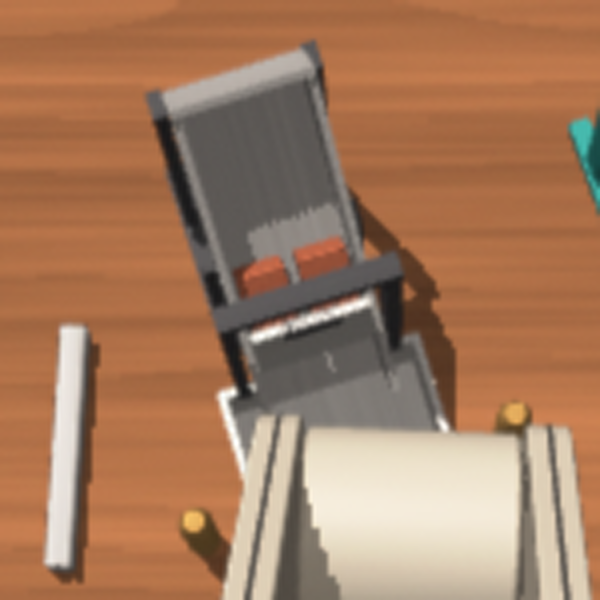

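View pics/d4.png

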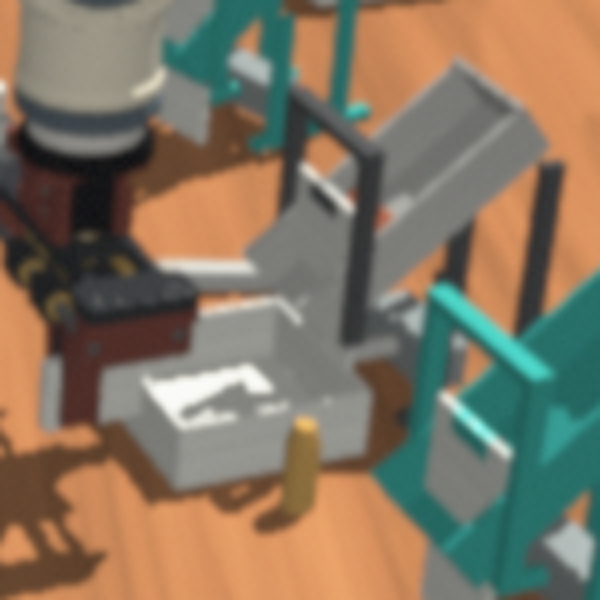

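Call:
drive_tool([
  {"claw": -1, "dx": 10, "dy": 0, "dz": 0, "wx": 0, "wy": 0, "wz": 0},
  {"claw": -1, "dx": 10, "dy": 0, "dz": 0, "wx": 0, "wy": 0, "wz": 0},
  {"claw": -1, "dx": 0, "dy": 0, "dz": 0, "wx": 0, "wy": 0, "wz": 0},
  {"claw": -1, "dx": 0, "dy": 0, "dz": 0, "wx": 0, "wy": 0, "wz": 0},
])

```text
time_s: 9.2
tool_pos: [0.5919, -0.0085, 0.0237]
orientation: [-0.0, 0.989, 0.147, -0.002]
wrist_force: [-6.4, -3.2, 2.6]
grip_width: 0.0119
```

Run:
```python
from h import *
s,c=state();print(c,s['grip_width'],s['wrist_force'])
for n in('top','side'):
    im=cams.get_image(n);cv2.imwrite(f'pics/{n}5.png',im[:,:,::-1])
t=cv2.imread('pics/top5.png');a=cv2.resize(t[75:175,240:340],None,fx=4,fy=4,interpolation=cv2.INTER_CUBIC)
t=cv2.imread('pics/side5.png');b=cv2.resize(t[185:285,355:455],None,fx=4,fy=4,interpolation=cv2.INTER_CUBIC)
cv2.imwrite('pics/c5.png',np.hstack([a,b]))
```

```text
[ 5.91853651e-01 -8.50911269e-03  2.36975954e-02 -7.30777308e+01] 0.01192630418456376 [-6.42458041 -3.16500366  2.58689233]
```

View pics/c5.png

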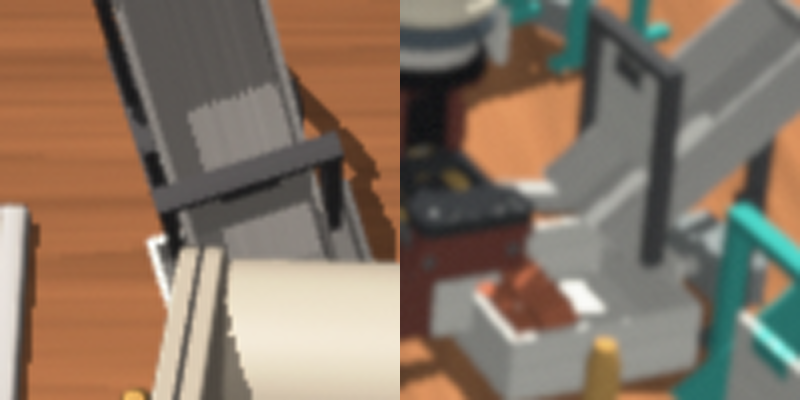

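Call:
drive_tool([
  {"claw": -1, "dx": 0, "dy": 0, "dz": 0, "wx": 0, "wy": 0, "wz": 0},
  {"claw": -1, "dx": 0, "dy": 0, "dz": 0, "wx": 0, "wy": 0, "wz": 0},
  {"claw": -1, "dx": 0, "dy": 0, "dz": 0, "wx": 0, "wy": 0, "wz": 0},
])

```text
time_s: 9.6
tool_pos: [0.5919, -0.0085, 0.0237]
orientation: [-0.0, 0.989, 0.147, -0.002]
wrist_force: [-4.6, -2.7, 2.1]
grip_width: 0.0119
```

Run:
```python
from h import *
im=cams.get_image('wrist');cv2.imwrite('pics/w6.png',im[:,:,::-1])
```

```text
(no output)
```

View pics/w6.png

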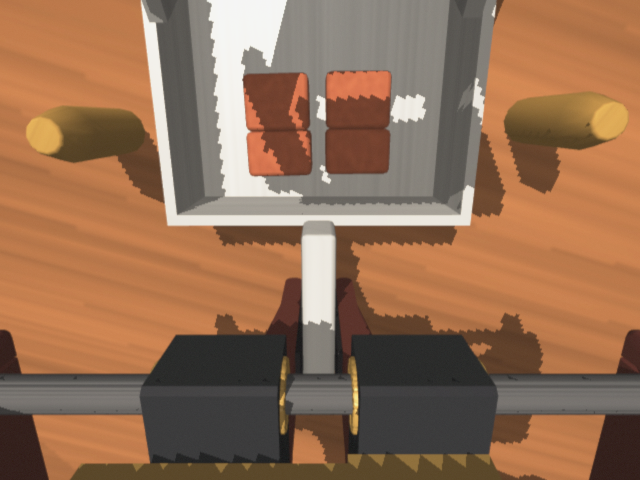

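Run:
```python
from h import *
for n in('top','side'):
    im=cams.get_image(n);cv2.imwrite(f'pics/{n}7.png',im[:,:,::-1])
t=cv2.imread('pics/side7.png');b=cv2.resize(t[225:290,355:435],None,fx=9,fy=9,interpolation=cv2.INTER_CUBIC)
cv2.imwrite('pics/c7.png',b)
print([(r['rect'],round(r['conf'],2)) for r in cams.search_frame('chaplet0','wrist')])
print([(r['rect'],round(r['conf'],2)) for r in cams.search_frame('chaplet0','side')])
print([(r['rect'],round(r['conf'],2)) for r in cams.search_frame('chaplet0','top')])
s,c=state();print(c,s['wrist_force'],s['time_s'])
```

```text
[([244.1, 129.4, 310.6, 176.5], 0.95), ([325.4, 128.5, 389.4, 175.5], 0.87), ([326.4, 72.7, 390.0, 130.2], 0.82), ([245.0, 74.5, 310.9, 134.1], 0.77)]
[([373.0, 255.9, 383.9, 262.3], 0.61), ([383.1, 259.3, 389.8, 262.7], 0.4), ([380.7, 260.7, 387.6, 266.5], 0.36)]
[]
[ 5.91872431e-01 -8.52382645e-03  2.37168829e-02 -7.30796667e+01] [-3.77780945 -3.29491268  2.4643425 ] 9.9
```

View pics/c7.png

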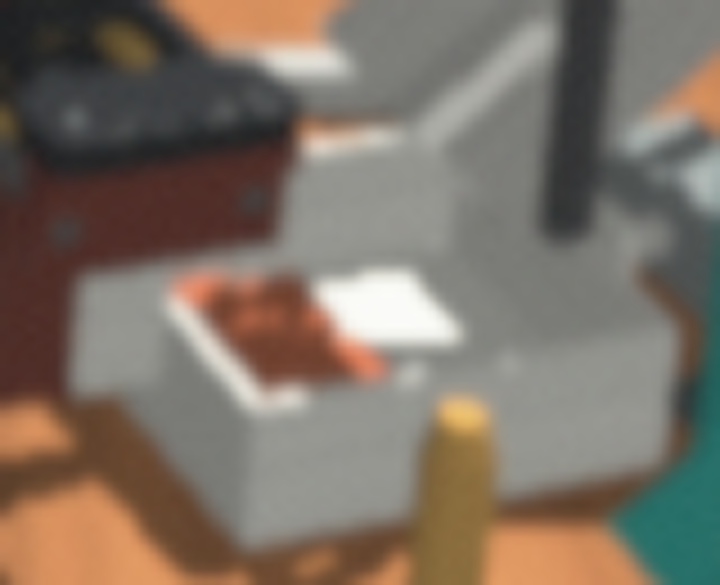

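View pics/top7.png

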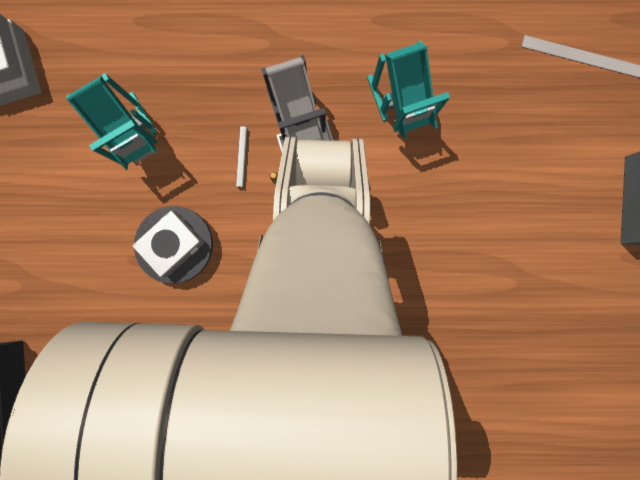

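Call:
drive_tool([
  {"claw": -1, "dx": -6, "dy": 0, "dz": 0, "wx": 0, "wy": 0, "wz": 0},
  {"claw": -1, "dx": -12, "dy": 0, "dz": 0, "wx": 0, "wy": 0, "wz": 0},
  {"claw": -1, "dx": -18, "dy": 0, "dz": 0, "wx": 0, "wy": 0, "wz": 0},
  {"claw": -1, "dx": -22, "dy": 0, "dz": 0, "wx": 0, "wy": 0, "wz": 0},
  {"claw": -1, "dx": -22, "dy": 0, "dz": 0, "wx": 0, "wy": 0, "wz": 0},
])

```text
time_s: 10.4
tool_pos: [0.5163, -0.0313, 0.0238]
orientation: [-0.0, 0.989, 0.147, 0.0]
wrist_force: [0.1, 0.5, -4.7]
grip_width: 0.0117
```

Call:
drive_tool([
  {"claw": -1, "dx": -20, "dy": 0, "dz": 0, "wx": 0, "wy": 0, "wz": 0},
  {"claw": -1, "dx": -14, "dy": 0, "dz": 0, "wx": 0, "wy": 0, "wz": 0},
  {"claw": -1, "dx": -6, "dy": 0, "dz": 0, "wx": 0, "wy": 0, "wz": 0},
  {"claw": -1, "dx": 0, "dy": 0, "dz": 0, "wx": 0, "wy": 0, "wz": 0},
  {"claw": -1, "dx": 0, "dy": 0, "dz": 0, "wx": 0, "wy": 0, "wz": 0},
])

```text
time_s: 10.9
tool_pos: [0.4809, -0.0427, 0.0243]
orientation: [0.0, 0.989, 0.147, 0.001]
wrist_force: [-0.2, -1.2, -5.5]
grip_width: 0.0121
```

Run:
```python
from h import *
s,c=state();print(c,s['grip_width'],s['wrist_force'])
for n in('top','wrist','side'):
    im=cams.get_image(n);cv2.imwrite(f'pics/{n}8.png',im[:,:,::-1])
t=cv2.imread('pics/top8.png');a=cv2.resize(t[45:245,225:375],None,fx=3,fy=3,interpolation=cv2.INTER_CUBIC)
b=cv2.resize(cv2.imread('pics/wrist8.png'),(0,0),fx=.54,fy=.54)
z=np.zeros((600,800,3),np.uint8);z[:,:450]=a;z[:259,450:796]=b
sd=cv2.imread('pics/side8.png')[170:310,345:485];z[260:600,455:795]=cv2.resize(sd,(340,340),interpolation=cv2.INTER_CUBIC)
cv2.imwrite('pics/c8.png',z)
plan(c,[(.4136,.1316,c[2],c[3],10)])
```

```text
[ 4.80929571e-01 -4.26952166e-02  2.42740917e-02 -7.30707737e+01] 0.012071852189990266 [-0.20562914 -1.23751104 -5.51293036]
[{"dx": -1, "dy": -19, "dz": 0, "wz": np.float64(-0.0)}, {"dx": -2, "dy": -18, "dz": 0, "wz": np.float64(-0.0)}, {"dx": -1, "dy": -19, "dz": 0, "wz": np.float64(-0.0)}, {"dx": -1, "dy": -19, "dz": 0, "wz": np.float64(-0.0)}, {"dx": -2, "dy": -18, "dz": 0, "wz": np.float64(-0.0)}]
[{"dx": -1, "dy": -19, "dz": 0, "wz": np.float64(-0.0)}, {"dx": -2, "dy": -18, "dz": 0, "wz": np.float64(-0.0)}, {"dx": -1, "dy": -19, "dz": 0, "wz": np.float64(-0.0)}, {"dx": -1, "dy": -19, "dz": 0, "wz": np.float64(-0.0)}, {"dx": -2, "dy": -18, "dz": 0, "wz": np.float64(-0.0)}]
end [ 4.13400e-01  1.31200e-01  2.43000e-02 -7.30708e+01]
```

View pics/c8.png

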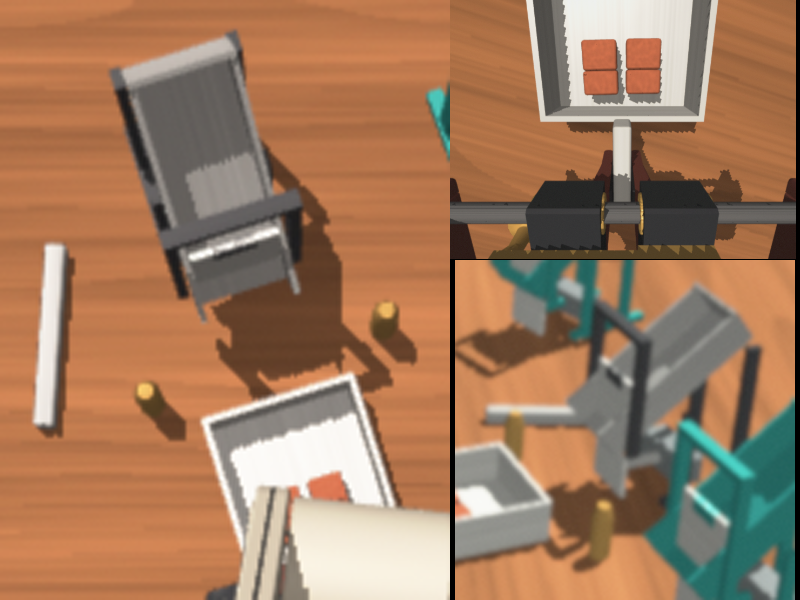

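Call:
drive_tool([
  {"claw": -1, "dx": -1, "dy": -8, "dz": 0, "wx": 0, "wy": 0, "wz": 0},
  {"claw": -1, "dx": -2, "dy": -16, "dz": 0, "wx": 0, "wy": 0, "wz": 0},
  {"claw": -1, "dx": -2, "dy": -20, "dz": 0, "wx": 0, "wy": 0, "wz": 0},
  {"claw": -1, "dx": -1, "dy": -20, "dz": 0, "wx": 0, "wy": 0, "wz": 0},
  {"claw": -1, "dx": -1, "dy": -20, "dz": 0, "wx": 0, "wy": 0, "wz": 0},
])

```text
time_s: 11.55
tool_pos: [0.4474, 0.0373, 0.024]
orientation: [-0.0, 0.989, 0.147, -0.0]
wrist_force: [-0.7, -0.7, -4.9]
grip_width: 0.0118
```

Call:
drive_tool([
  {"claw": -1, "dx": -2, "dy": -20, "dz": 0, "wx": 0, "wy": 0, "wz": 0},
  {"claw": -1, "dx": -2, "dy": -20, "dz": 0, "wx": 0, "wy": 0, "wz": 0},
  {"claw": -1, "dx": -1, "dy": -20, "dz": 0, "wx": 0, "wy": 0, "wz": 0},
  {"claw": -1, "dx": -1, "dy": -14, "dz": 0, "wx": 0, "wy": 0, "wz": 0},
  {"claw": -1, "dx": 0, "dy": -7, "dz": 0, "wx": 0, "wy": 0, "wz": 0},
])

```text
time_s: 12.05
tool_pos: [0.4178, 0.113, 0.024]
orientation: [-0.0, 0.989, 0.148, -0.0]
wrist_force: [0.5, -0.5, -4.1]
grip_width: 0.0119
```

Call:
drive_tool([
  {"claw": -1, "dx": 0, "dy": 0, "dz": 0, "wx": 0, "wy": 0, "wz": 0},
  {"claw": -1, "dx": 0, "dy": 0, "dz": 0, "wx": 0, "wy": 0, "wz": 0},
])

```text
time_s: 12.25
tool_pos: [0.4192, 0.1115, 0.0241]
orientation: [0.0, 0.989, 0.148, 0.0]
wrist_force: [0.3, -0.7, -4.2]
grip_width: 0.012
```

Run:
```python
from h import *
s,c=state();print(c,s['grip_width'],s['wrist_force'])
for n in('top','wrist','side'):
    im=cams.get_image(n);cv2.imwrite(f'pics/{n}9.png',im[:,:,::-1])
t=cv2.imread('pics/top9.png');cv2.imwrite('pics/c9.png',cv2.resize(t[140:300,110:310],None,fx=3.7,fy=3.7,interpolation=cv2.INTER_CUBIC))
```

```text
[ 4.19221090e-01  1.11544526e-01  2.40720135e-02 -7.30268799e+01] 0.011995963976643063 [ 0.25390356 -0.66845605 -4.16815044]
```

View pics/c9.png

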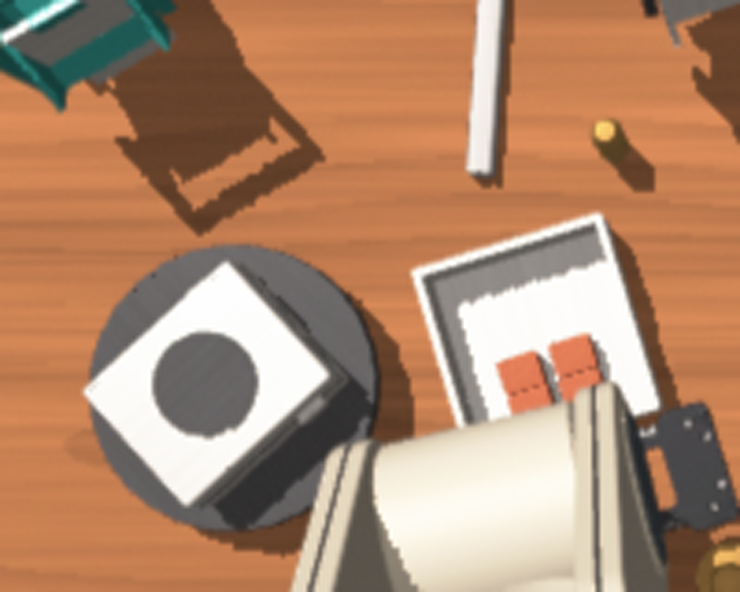

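View pics/wrist9.png

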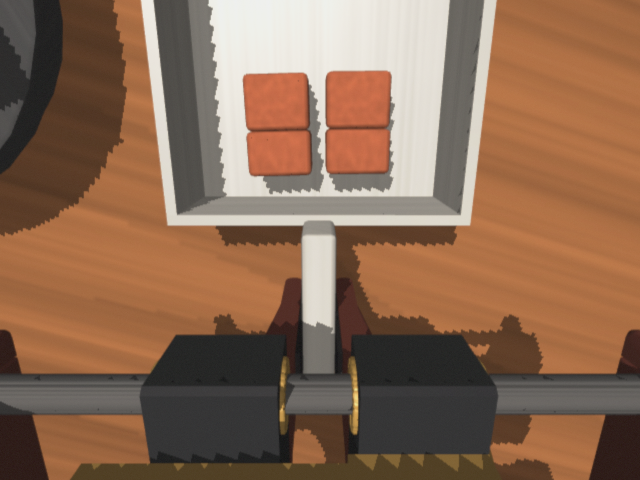

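View pics/side9.png

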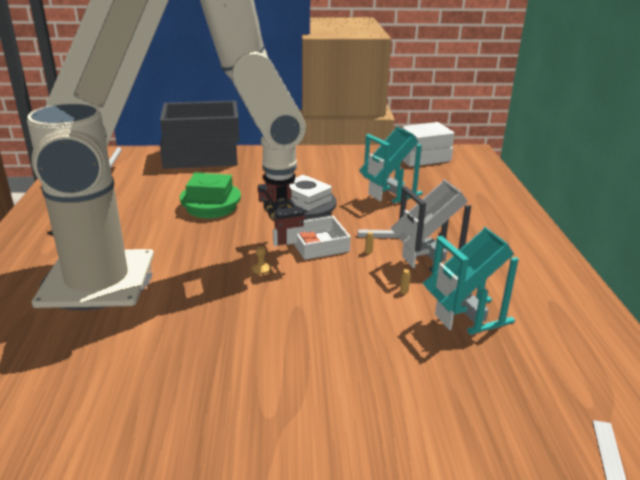

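Run:
```python
from h import *
C=cal('top');f=lambda p:np.array(p)/3.7+[110,140]
a,b=[back(C,f(p),.042)[:2] for p in[(413,270),(462,425)]]
d=(a-b)/np.linalg.norm(a-b);n=np.array([-d[1],d[0]])
print('yaw',np.degrees(np.arctan2(d[1],d[0])))
for z in(.03,.04):
    P=[back(C,f(p),z)[:2] for p in[(234,245),(234,530),(90,387),(378,387)]];c=(P[0]+P[1]+P[2]+P[3])/4
    c=np.array([(P[0]+P[1])[0]/2,(P[2]+P[3])[1]/2]);e=c-a
    print(z,c,'diam',P[0][0]-P[1][0],P[2][1]-P[3][1],'gap',e@n-.085,'along from front',e@d)
    # wrist
s,cc=state();W=camw(s)
print('wrist: pan rear-left corner',back(W,(168,224),.042),'rim pt',[back(W,p,z) for z in(.03,.04) for p in[(57,75)]])
```

```text
yaw 17.91119096681538
0.03 [0.48679613 0.32037773] diam 0.1691440202872937 0.17073798619468825 gap 0.038699932787113686 along from front -0.031225507758903804
0.04 [0.48637699 0.31714613] diam 0.16746657523113478 0.16904473336580103 gap 0.03575385913384245 along from front -0.03261819643640262
wrist: pan rear-left corner [0.44289599 0.17626302 0.042     ] rim pt [array([0.48337949, 0.23036495, 0.03      ]), array([0.48420311, 0.22406013, 0.04      ])]
```

Call:
drive_tool([
  {"claw": -1, "dx": 0, "dy": -6, "dz": 0, "wx": 0, "wy": 0, "wz": 0},
  {"claw": -1, "dx": 0, "dy": -9, "dz": 0, "wx": 0, "wy": 0, "wz": 0},
  {"claw": -1, "dx": 0, "dy": -6, "dz": 0, "wx": 0, "wy": 0, "wz": 0},
  {"claw": -1, "dx": 0, "dy": 0, "dz": 0, "wx": 0, "wy": 0, "wz": 0},
  {"claw": -1, "dx": 0, "dy": 0, "dz": 0, "wx": 0, "wy": 0, "wz": 0},
])

```text
time_s: 12.9
tool_pos: [0.413, 0.1318, 0.024]
orientation: [0.0, 0.989, 0.148, -0.0]
wrist_force: [0.3, -0.7, -5.8]
grip_width: 0.012
```

Run:
```python
from h import *
s,c=state();print(c,s['grip_width'],s['wrist_force'])
for n in('top','wrist'):
    im=cams.get_image(n);cv2.imwrite(f'pics/{n}10.png',im[:,:,::-1])
t=cv2.imread('pics/top10.png');a=cv2.resize(t[190:290,150:270],None,fx=6,fy=6,interpolation=cv2.INTER_CUBIC)
cv2.imwrite('pics/c10.png',a)
```

```text
[ 4.13015261e-01  1.31821128e-01  2.40433685e-02 -7.30082393e+01] 0.011998779969861203 [ 0.31253074 -0.69152833 -5.81467397]
```

View pics/c10.png

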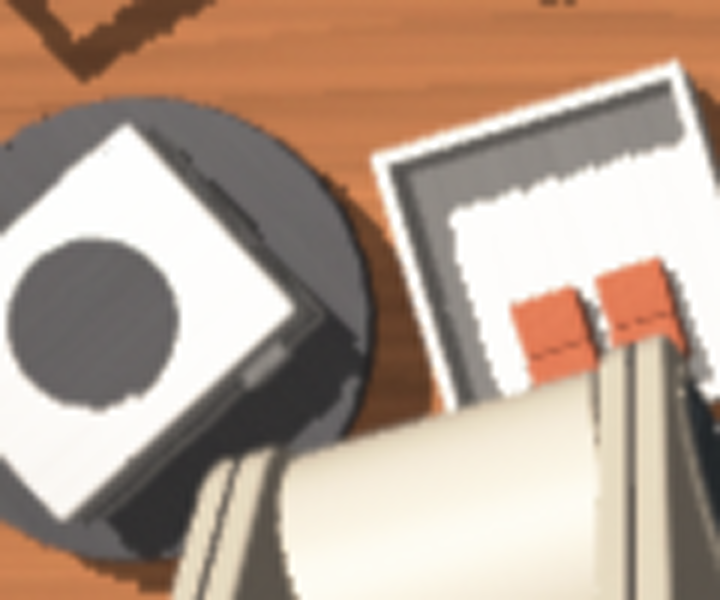

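View pics/wrist10.png

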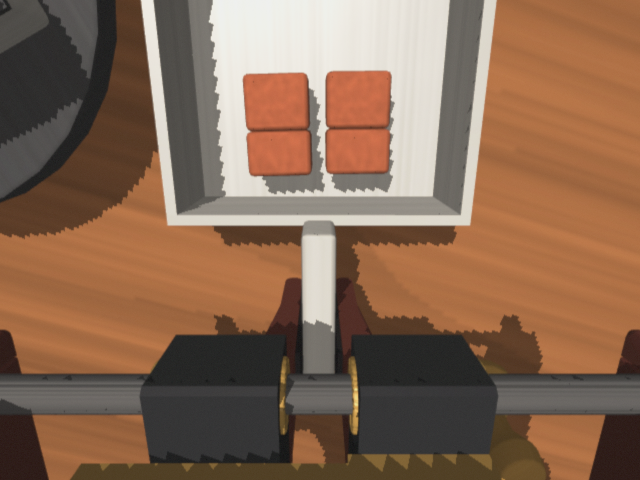

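Call:
drive_tool([
  {"claw": -1, "dx": 0, "dy": 0, "dz": 0.5, "wx": 0, "wy": 0, "wz": 0},
  {"claw": -1, "dx": 0, "dy": 0, "dz": 0.5, "wx": 0, "wy": 0, "wz": 0},
  {"claw": -1, "dx": 0, "dy": 0, "dz": 0, "wx": 0, "wy": 0, "wz": 0},
])

```text
time_s: 13.3
tool_pos: [0.4132, 0.1314, 0.0235]
orientation: [-0.0, 0.989, 0.147, 0.0]
wrist_force: [-2.1, -0.8, 4.2]
grip_width: 0.0118
```

Call:
drive_tool([
  {"claw": -0.3, "dx": 0, "dy": 0, "dz": 0, "wx": 0, "wy": 0, "wz": 0},
  {"claw": -0.3, "dx": 0, "dy": 0, "dz": 0, "wx": 0, "wy": 0, "wz": 0},
  {"claw": -0.3, "dx": 0, "dy": 0, "dz": 0, "wx": 0, "wy": 0, "wz": 0},
  {"claw": -0.3, "dx": 0, "dy": 0, "dz": 0, "wx": 0, "wy": 0, "wz": 0},
  {"claw": -0.3, "dx": 0, "dy": 0, "dz": 0, "wx": 0, "wy": 0, "wz": 0},
])

```text
time_s: 13.8
tool_pos: [0.4132, 0.1315, 0.023]
orientation: [-0.0, 0.989, 0.147, 0.0]
wrist_force: [-0.0, 0.1, 1.1]
grip_width: 0.0306
```

Call:
drive_tool([
  {"claw": -0.3, "dx": 0, "dy": 0, "dz": -10, "wx": 0, "wy": 0, "wz": 0},
  {"claw": -0.3, "dx": 0, "dy": 0, "dz": -30, "wx": 0, "wy": 0, "wz": 0},
  {"claw": -0.3, "dx": 0, "dy": 0, "dz": -40, "wx": 0, "wy": 0, "wz": 0},
  {"claw": -0.3, "dx": 0, "dy": 0, "dz": -45, "wx": 0, "wy": 0, "wz": 0},
  {"claw": -0.3, "dx": 0, "dy": 0, "dz": -45, "wx": 0, "wy": 0, "wz": 0},
])

```text
time_s: 14.3
tool_pos: [0.4125, 0.1313, 0.1952]
orientation: [0.0, 0.989, 0.147, -0.0]
wrist_force: [0.8, 0.3, -0.3]
grip_width: 0.0308
```

Call:
drive_tool([
  {"claw": -0.3, "dx": 0, "dy": 40, "dz": 0, "wx": 0, "wy": 0, "wz": 0},
  {"claw": -0.3, "dx": 0, "dy": 40, "dz": 0, "wx": 0, "wy": 0, "wz": 0},
  {"claw": -0.3, "dx": 0, "dy": 40, "dz": 0, "wx": 0, "wy": 0, "wz": 0},
  {"claw": -0.3, "dx": 0, "dy": 40, "dz": 0, "wx": 0, "wy": 0, "wz": 0},
  {"claw": -0.3, "dx": 0, "dy": 40, "dz": 0, "wx": 0, "wy": 0, "wz": 0},
])

```text
time_s: 14.8
tool_pos: [0.4715, -0.0614, 0.1939]
orientation: [0.0, 0.989, 0.147, 0.0]
wrist_force: [0.7, 1.5, 0.3]
grip_width: 0.0305
```

Call:
drive_tool([
  {"claw": -0.3, "dx": 0, "dy": 40, "dz": 0, "wx": 0, "wy": 0, "wz": 0},
  {"claw": -0.3, "dx": 0, "dy": 40, "dz": 0, "wx": 0, "wy": 0, "wz": 0},
  {"claw": -0.3, "dx": 0, "dy": 40, "dz": 0, "wx": 0, "wy": 0, "wz": 0},
  {"claw": -0.3, "dx": 0, "dy": 0, "dz": 0, "wx": 0, "wy": 0, "wz": 0},
  {"claw": -0.3, "dx": 0, "dy": 0, "dz": 0, "wx": 0, "wy": 0, "wz": 0},
])

```text
time_s: 15.3
tool_pos: [0.5059, -0.175, 0.1933]
orientation: [-0.0, 0.989, 0.146, -0.0]
wrist_force: [-1.2, 1.1, -0.1]
grip_width: 0.0307
```

Run:
```python
from h import *
s,c=state();print(c,s['wrist_force'])
for n in('top','side'):
    im=cams.get_image(n);cv2.imwrite(f'pics/{n}11.png',im[:,:,::-1])
t=cv2.imread('pics/top11.png');cv2.imwrite('pics/c11.png',cv2.resize(t[190:310,125:285],None,fx=5,fy=5,interpolation=cv2.INTER_CUBIC))
```

```text
[  0.50589833  -0.17502122   0.19327877 -73.16819947] [-1.16440802  1.07007453 -0.12713556]
```

View pics/top11.png

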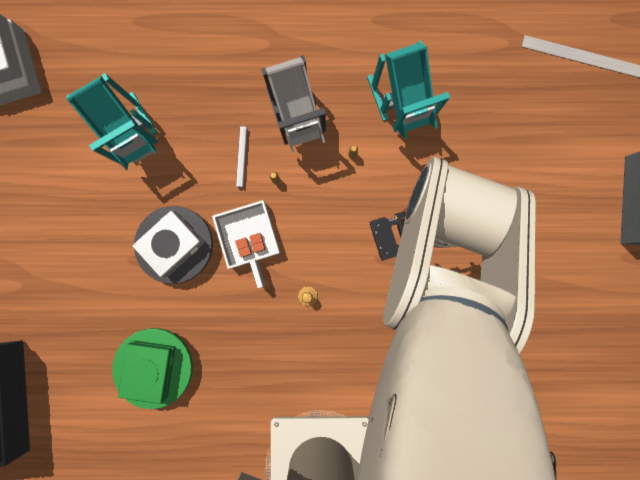

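View pics/side11.png

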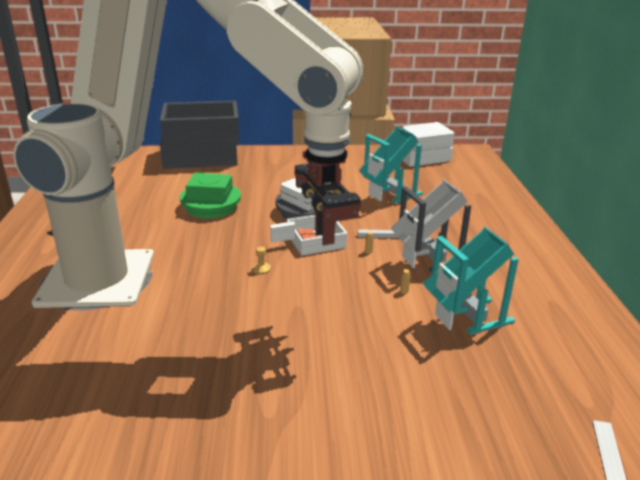

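View pics/c11.png

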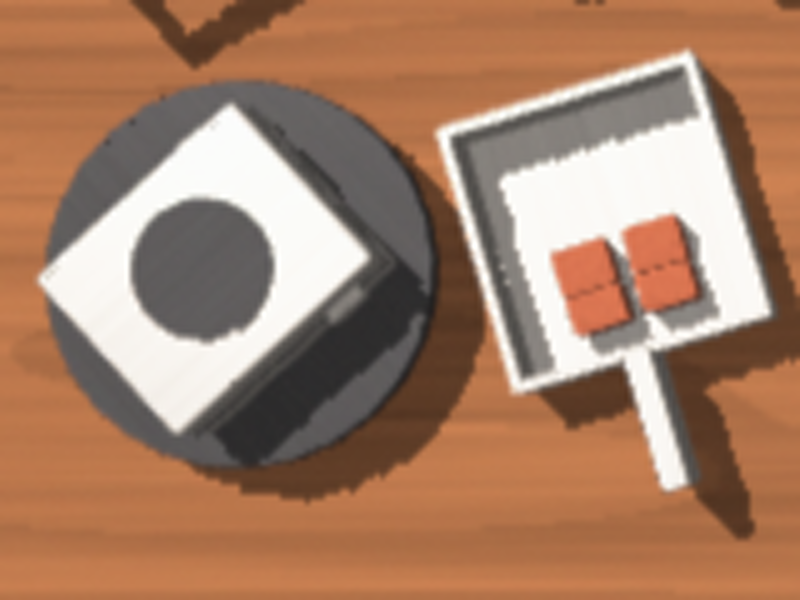

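Run:
```python
from h import *
C=cal('top');f=lambda p:np.array(p)/5+[125,190]
a,b=[back(C,f(p),.042)[:2] for p in[(438,132),(517,393)]]
d=(a-b)/np.linalg.norm(a-b);n=np.array([-d[1],d[0]])
for z in(.03,.04):
    c=back(C,f((242,273.5)),z)[:2];e=c-a;print('gap',e@n-.085,e@d)
```

```text
gap 0.017265268421289406 -0.0317857768861356
gap 0.014306289696679214 -0.03314170851777895
```

Gap is 14–17 mm, the pan is flat and nothing else has moved, so I'm handing in.

```bash
python3 -c "
from bench import manip
print(manip.finish_job())"
```

```text
the job is handed in; nothing more can be done
None
```

The chute is empty, and the pan stands beside the turntable with all four chaplets in it. I handed the job in at about 15.5 s on the robot's clock.

I gripped the pan by its handle, dragged it onto the chute's axis and pushed its front wall against the paddle until the gate opened and the chaplets slid in. Then I drew it straight back, moved it across to the turntable, set it down, let go and moved the arm clear.

Last checks:
- **Chaplets:** four show in the pan in the wrist pictures, and the network found four. None shows in the chute or on the bench.
- **Gate:** it shows shut again after the withdrawal, with its edge where it started.
- **Pan position:** the top picture gives about 14–17 mm from the turntable's rim, not touching. The spread comes from not knowing the rim's height exactly.
- **Pan set down:** the pan's weight hung partly on the gripper during the last drag. I lowered it 1 mm before opening, the wrist force then fell to about 1 N, and the later pictures show it level.
- **Other objects:** the dowels, sleeker, rapping bar, turntable and look-alikes look unmoved in the last pictures.

One disagreement: the wrist camera's calibration came out up to about 4 mm different between two readings. I allowed for it by aligning on the pictures themselves. One move call was refused for leaving out fields, and it moved nothing.

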